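# Close up two fruits in their drying dishes

### The job

Get the two yellow fruits ready for the moisture test: lay the long pod flat in the larger aluminium dish and the short pod in the smaller one, then close each dish with the knobbed cover that fits it, lying level with its turned-down edge right round the rim. Set each thing down rather than dropping it, and leave the brown fruit stone, the little jar and the closed sample tin where they are.

Things in the scene. Friction and masses are not known exactly. Their poses are not given: they have to be found in the camera images.
- pod_long_mid (a point): The long pod: yellow ribbed spindle-shaped dried fruit lying on its side, 104 mm long, 28 mm wide and 28 mm high at the middle, flat-sided there, about 45 g. The point is its centre, 14 mm above its underside; its x axis runs along its length, z up. Grip it across its width (along its y axis).
- pod_short_mid (a point): The short pod: the same kind of fruit, 52 mm long, 26 mm wide and high at the middle, about 22 g. The point is its centre, 13 mm above its underside; its x axis runs along its length, z up.
- dish_large_floor (a point): The larger drying dish: open round aluminium dish, straight wall 3 mm thick, outside diameter 134 mm, inside 128 mm, 40 mm high, about 300 g, loose on the bench. The point is the centre of its inner floor, 3 mm above the bench; the rim is 37 mm above the point. z up.
- dish_small_floor (a point): The smaller drying dish: as the larger, but outside diameter 106 mm, inside 100 mm, 40 mm high, about 220 g; the long pod does not fit in it. The point is the centre of its inner floor, 3 mm above the bench; the rim is 37 mm above the point.
- cover_large_knob (a point): Cover of the larger dish: round aluminium plate, 156 mm across, its turned-down edge 7 mm deep (inside diameter 152 mm, 9 mm of play round the dish), about 110 g, with an upright round black knob 26 mm thick, 34 mm tall. The point is on the knob's axis 12 mm below its top, 22 mm above the plate's top, 31.5 mm above the edge's foot; when closed, 61.5 mm above the dish's inner floor.
- cover_small_knob (a point): Cover of the smaller dish: the same with the same knob and edge, but 128 mm across (inside 124 mm, 9 mm of play round the smaller dish), about 80 g. The point is on the knob's axis 12 mm below its top, 22 mm above the plate's top, 31.5 mm above the edge's foot; when closed, 61.5 mm above the dish's inner floor.
- stone: Bystander: a dark brown fruit stone, egg-shaped, 38 mm across, 34 mm high, standing. Origin at the centre of its underside. Not to be moved.
- jar: Bystander: a small amber glass jar with a white cap and paper label, 44 mm across, 50 mm high. Origin at the centre of its underside. Not to be moved.
- tin: Bystander: a closed flat aluminium sample tin with no knob and a round paper label on top, 60 mm across, 28 mm high. Origin at the centre of its underside. Not to be moved.
Mind the look-alikes: they are no part of the job. Leave any blue, green or red look-alike of the part that bears pod_short_mid alone.

How it is judged:
By the outcome, as a careful person would: the job done as asked, in the order asked, and still so for the second after the job is handed in, with the robot touching nothing.
It also fails if it takes over 115 s, if anything falls off the work surface, if the arm or the gripper's body presses on something with over 40 N, if the wrist force passes 120 N, or if a joint passes its speed limit or range.

### The arm

A 7-joint arm with a two-finger parallel gripper is mounted at the origin on the work surface. World frame = base frame: x ahead of the robot, y to its left, z up, the work surface at z = 0. Lengths are in m, angles in rad, forces in N, time in s.
With the tool pointing down it reaches from about 0.425 to 0.875 m from the base axis. Payload 4.7 kg.
Tool frame: the origin (TCP) lies between the finger pads; the fingertips stand 14 mm ahead of it and the grasp point (between the pads) lies 5 mm behind it; z points along the fingers, y is the line along which they close (so a half turn about z gives the same grasp; the last joint's range is limited). The gripper opens to 87 mm and grips with 3 to 60 N. Pads are 19 mm wide; open, the fingers measure 117 mm over their backs; the gripper's body (75 mm by 190 mm) begins 51 mm behind the grasp point.
Start: joints at [1.268, 0.321, -0.07, 1.45, 0.023, 1.371, -0.057], TCP at [0.202, -0.618, 0.211] pointing down, gripper open.
Joint ranges: [-2.86, 2.86], [-0.3, 2.09], [-1.38, 1.24], [0.06, 2.45], [-1.56, 4.7], [0.09, 2.05], [-2.69, 2.69]. Speed limits (rad/s): [2.57, 2.57, 3.14, 3.14, 3.14, 3.14, 3.14].

### API

Orientations are given as a rotation vector (axis times angle).
In Python, from bench import ctrl gives the robot as it stands.
- The arm moves only by the tool step_arm, never from a script. Its argument "commands" is a list of rows, each an object with "travel": the shift along the tool's x, y, z in m, a list of three; "turn": the turn, a rotation vector about the tool's x, y, z in degrees, a list of three. A call has 1 to 5 rows; each row is the pose to reach, as a shift and turn from the pose commanded when the call began, along the tool's axes at that moment; what a row does not reach only later rows make up. A row lasts 1/10 s, in which the tool goes at most 50 mm and 8.59 degrees, less where a joint would pass 70% of its speed; a pose out of reach is approached as far as the arm can. A call with a gripper value outside its range is refused whole. "gripper" is the opening, from 0 (shut) to 1 (fully open), set as the call begins (left out, the last holds). The fingers move at their own pace and stop on an object; "force" is the grip in N (left out, the last holds). Time passes only in rows, so rows that repeat a pose let the fingers close. It gives the time, the measured TCP pose, the force, the opening and the grip force at its end, in the units of the state.
- ctrl.get_state(): the state, without advancing time (a new reading comes with each control period).
- ctrl.get_image(name): name is "scene" or "side" or "wrist"; returns the picture (400x640x3 uint8, red, green, blue); there is no depth.
- ctrl.camera_model(name): a dict with "fx", "fy", "cx", "cy" (pixels), "R" (3x3) and "t" (3): a world point X has camera coordinates R X + t; the wrist camera has in their place "T_tool_cam" (4x4, takes a point from camera to tool coordinates, whose origin is the TCP and whose axes are the flange's). Camera axes: x right, y down, z forward; pixel columns grow to the right and rows downward; lengths in m; the calibration is good to about 2 mm. The wrist camera is an equidistant fisheye: a pixel r from the principal point sees the ray r / f radians off the axis. A picture is of the moment at which its call begins: read the wrist's pose just before it. camera_model takes no time and is no camera call.
- ctrl.close_job(): hands the job in; it is judged then, once.
The state is a dict: "time": time; "joint_positions": joint angles; "qd": joint speeds; "joint_torque": joint torques, N m; "position": TCP position; "tool_rot": TCP orientation; "ft_force": force on the tool from outside, world axes, zero at the start; "torque": the same for the moment, N m; "grip_width": opening from 0.0 (shut) to 1.0 (fully open); "grip_force": force on a finger pad.
Only numpy, scipy, OpenCV 4.12 (cv2) and the standard library are available. Lean on these libraries where they do the work, as an engineer would, in place of code of your own. Each camera call takes 0.05 s, during which the arm holds its last target. There are 200 camera calls.

## Working session

There is one attempt and no reset: what is moved stays moved. The work goes in short steps, Python scripts to look and compute and a tool call to move; the robot and the scene stay as the last step left them, time stands still between calls to the robot, and variables do not carry over. Pictures are saved under pics/ and viewed, at most 14 in all, crops included, and the job is handed in when it is done.

Besides the shell and the picture viewer there is one more tool, called after "Call:" by a JSON object that holds its "name" and its "arguments". step_arm: Moves the arm, as the interface text tells. Its arguments: {"type":"object","properties":{"commands":{"type":"array"},"gripper":{"type":"number"},"force":{"type":"number"}},"required":["commands"]}

```bash
ls; mkdir -p pics
python3 - <<'E'
from bench import ctrl
import cv2,numpy as np
np.set_printoptions(precision=4,suppress=True)
s=ctrl.get_state();print(s)
for n in("scene","side","wrist"):
    im=ctrl.get_image(n);cv2.imwrite(f"pics/{n}0.png",im[:,:,::-1]);print(n,ctrl.camera_model(n))
E
```

```text
pics
{'time': 0.0, 'joint_positions': array([ 1.2681,  0.3218, -0.0701,  1.4517,  0.0226,  1.3708, -0.0569]), 'qd': array([ 0.0002,  0.0016,  0.0004, -0.0001,  0.0007,  0.0004,  0.0004]), 'joint_torque': array([ -0.0003, -49.1297,  -0.4038, -31.253 ,  -0.0636,   0.0438,
         0.0002]), 'position': array([ 0.2022, -0.6171,  0.2097]), 'tool_rot': array([-3.1004, -0.4952,  0.0007]), 'ft_force': array([-0.866 , -0.0732,  0.0325]), 'torque': array([-0.0124,  0.0074,  0.0017]), 'grip_force': 0.0, 'grip_width': 1.0005569765754727}
scene {'fx': 421.12511208651614, 'fy': 421.12511208651614, 'cx': 323.38827940517433, 'cy': 207.67896818924658, 'R': array([[ 0.6645,  0.7472, -0.0086],
       [ 0.5655, -0.5103, -0.6479],
       [-0.4885,  0.4257, -0.7616]]), 't': array([-0.3437, -0.28  ,  1.4243])}
side {'fx': 492.66029409621757, 'fy': 492.66029409621757, 'cx': 313.4556396486176, 'cy': 203.0975291940751, 'R': array([[ 0.9843, -0.1766, -0.0033],
       [-0.1171, -0.6387, -0.7605],
       [ 0.1322,  0.7489, -0.6493]]), 't': array([-0.4962,  0.0911,  1.1146])}
wrist {'fx': 309.70691628693146, 'fy': 309.70691628693146, 'cx': 323.35981669864395, 'cy': 195.22280148853727, 'T_tool_cam': array([[ 0.0011, -0.968 , -0.2511,  0.0697],
       [ 1.    ,  0.0009,  0.001 ,  0.0005],
       [-0.0008, -0.2511,  0.968 , -0.1748],
       [ 0.    ,  0.    ,  0.    ,  1.    ]])}
```

View pics/scene0.png

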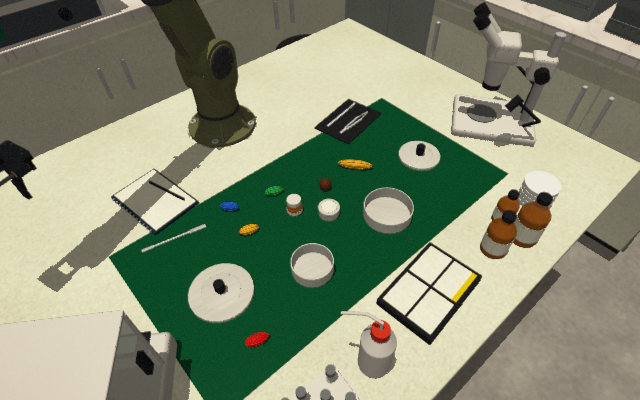

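View pics/side0.png

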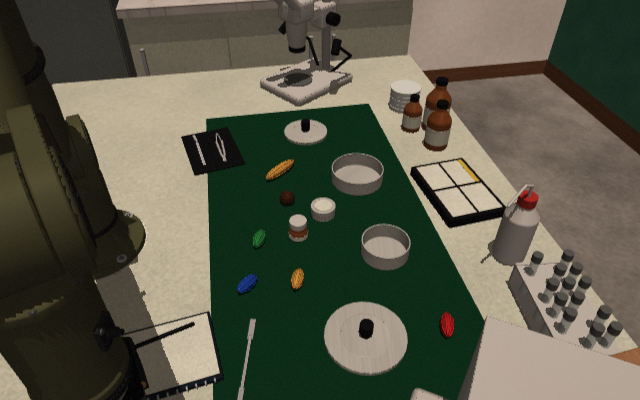

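The scene image shows the long yellow pod at (355,164) and the short yellow pod at (249,230). The dishes are at (388,210) and (312,265), and the covers at (221,292) and (419,155). The short-pod look-alikes are blue (229,207), green (274,190) and red (257,339). Only (249,230) is yellow, as the task asks. I'll confirm it with a crop and triangulate.

```bash
cat > h.py <<'E'
from bench import ctrl
import cv2,numpy as np
from scipy.spatial.transform import Rotation as Rot
np.set_printoptions(precision=4,suppress=True)
def ray(n,uv,s=None):
    m=ctrl.camera_model(n);x=(uv[0]-m['cx'])/m['fx'];y=(uv[1]-m['cy'])/m['fy']
    if n=='wrist':
        r=np.hypot(x,y);k=np.sinc(r/np.pi);d=np.array([x*k,y*k,np.cos(r)])
        T=m['T_tool_cam'];R=Rot.from_rotvec(s['tool_rot']).as_matrix()
        return R@T[:3,3]+s['position'],R@T[:3,:3]@d
    R=m['R'];return -R.T@m['t'],R.T@np.array([x,y,1])
def onplane(n,uv,z,s=None):
    o,d=ray(n,uv,s);return o+d*(z-o[2])/d[2]
def tri(rs):
    A=0;b=0
    for o,d in rs:
        d=d/np.linalg.norm(d);P=np.eye(3)-np.outer(d,d);A=A+P;b=b+P@o
    p=np.linalg.solve(A,b)
    e=[np.linalg.norm(np.cross(p-o,d/np.linalg.norm(d))) for o,d in rs];return p,max(e)
def blobs(im,kind,amin=40):
    h=cv2.cvtColor(im,cv2.COLOR_RGB2HSV)
    m={'yellow':lambda:cv2.inRange(h,(14,120,80),(32,255,255)),
       'dark':lambda:cv2.inRange(h,(0,0,0),(180,255,45)),
       'grey':lambda:cv2.inRange(h,(0,0,70),(180,70,255))}[kind]()
    cs=cv2.findContours(m,cv2.RETR_EXTERNAL,cv2.CHAIN_APPROX_NONE)[0]
    return [c for c in cs if cv2.contourArea(c)>=amin]
def near(cs,uv):
    return min(cs,key=lambda c:np.hypot(*(c[:,0].mean(0)-uv)))
def cen(c):
    M=cv2.moments(c);return np.array([M['m10']/M['m00'],M['m01']/M['m00']])
def local(p,yaw,s):  # shift in tool axes to world p with tool y-line along world angle yaw
    R=Rot.from_rotvec(s['tool_rot']).as_matrix()
    y=np.array([np.cos(yaw),np.sin(yaw),0])
    if y@R[:,1]<0:y=-y
    z=np.array([0,0,-1.]);G=np.c_[np.cross(y,z),y,z]
    return R.T@(np.array(p)-s['position']),np.degrees(Rot.from_matrix(R.T@G).as_rotvec())
E
python3 - <<'E'
from h import *
I={n:cv2.imread(f'pics/{n}0.png')[:,:,::-1].copy() for n in('scene','side')}
def both(k,a,b,amin=40):
    r=[]
    for n,uv in(('scene',a),('side',b)):
        c=near(blobs(I[n],k,amin),uv);u=cen(c);print('  ',n,u,cv2.contourArea(c),cv2.boundingRect(c));r.append(ray(n,u))
    return tri(r)
print('long',both('yellow',(355,164),(280,169)));print('short',both('yellow',(249,230),(297,279)))
print('kL',both('dark',(220,286),(366,327)));print('kS',both('dark',(420,150),(305,125)))
print('dishA',both('grey',(388,210),(357,174),500));print('dishB',both('grey',(312,265),(385,247),500))
print('coverL',both('grey',(221,292),(366,337),500));print('coverS',both('grey',(420,155),(305,132),300))
print('jar',onplane('scene',(294,212),0));print('tin',onplane('scene',(329,209),.028));print('stone',onplane('scene',(325,184),.017))
c=cv2.hconcat([cv2.resize(I['scene'][100:360,170:450],None,fx=1.4,fy=1.4,interpolation=2),cv2.resize(I['side'][100:360,190:470],None,fx=1.4,fy=1.4,interpolation=2)])
cv2.imwrite('pics/crop0.png',c[:,:,::-1])
E
```

```text
scene [354.6245 163.603 ] 209.5 (338, 159, 34, 11)
   side [279.0299 168.5327] 206.5 (266, 159, 28, 20)
long (array([0.4453, 0.191 , 0.012 ]), np.float64(0.00041031925061574075))
   scene [248.2939 228.743 ] 131.0 (239, 224, 20, 11)
   side [297.0105 277.9857] 175.0 (291, 268, 13, 21)
short (array([ 0.4346, -0.1938,  0.0125]), np.float64(0.000499404384908111))
   scene [218.8718 286.3798] 104.0 (213, 280, 12, 14)
   side [453.0995 205.3442] 963.5 (411, 158, 95, 69)
kL (array([ 0.6759, -0.3661,  0.2876]), np.float64(0.031823949568894304))
   scene [419.9003 149.3276] 58.5 (416, 144, 9, 12)
   side [295.2667  77.7357] 142.5 (284, 73, 26, 12)
kS (array([0.5515, 0.3398, 0.1341]), np.float64(0.06196295381622855))
   scene [387.6275 209.7469] 1831.0 (363, 187, 51, 47)
   side [357.5017 172.9994] 1704.0 (331, 153, 53, 42)
dishA (array([0.642 , 0.1233, 0.021 ]), np.float64(0.0008524706561255413))
   scene [311.7586 264.6062] 1529.5 (290, 243, 44, 45)
   side [385.3609 245.8314] 1754.5 (361, 223, 50, 47)
dishB (array([ 0.6374, -0.1451,  0.0214]), np.float64(0.0006725587807636177))
   scene [220.5469 292.5096] 3023.5 (187, 263, 67, 60)
   side [365.3686 337.6295] 4752.0 (324, 301, 84, 74)
coverL (array([ 0.5398, -0.3507,  0.0002]), np.float64(0.00040853922149479134))
   scene [418.9716 155.1954] 951.0 (398, 141, 43, 30)
   side [305.2538 132.2301] 708.5 (284, 119, 43, 26)
coverS (array([0.5458, 0.3742, 0.0005]), np.float64(0.0013994134409645342))
jar [ 0.462  -0.0604  0.    ]
tin [0.5367 0.0034 0.028 ]
stone [0.4518 0.0646 0.017 ]
```

View pics/crop0.png

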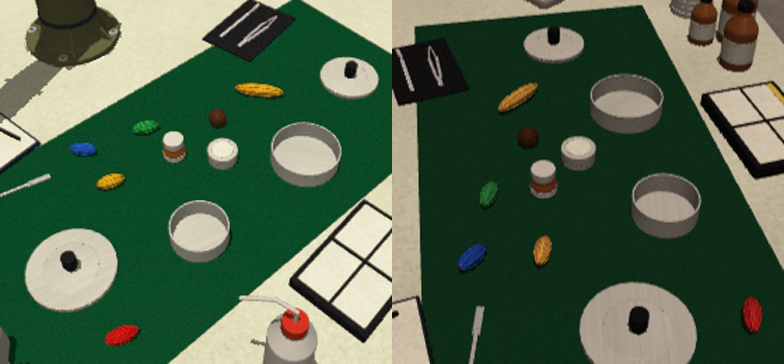

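Crop confirmed: the only yellow short pod is at scene (249,230), and blue, green and red are the look-alikes. The long pod is the bigger yellow one, and the larger dish is the one at scene (388,210). Next I'll work out the pod yaws and the first moves.

Run:
```python
from h import *
for nm,z,a,b in(('long',.014,(355,164),(280,169)),('short',.013,(248,229),(297,278))):
    for n,uv in(('scene',a),('side',b)):
        im=cv2.imread(f'pics/{n}0.png')[:,:,::-1].copy()
        c=near(blobs(im,'yellow'),uv)
        P=np.array([onplane(n,q,z)[:2] for q in c[:,0]],np.float32)
        r=cv2.minAreaRect(P*1000);vx,vy,_,_=cv2.fitLine(P,cv2.DIST_L2,0,.01,.01).ravel()
        print(nm,n,r,np.degrees(np.arctan2(vy,vx)))
s=ctrl.get_state();R=Rot.from_rotvec(s['tool_rot']).as_matrix();print(R)
```

```text
long scene ((446.0202941894531, 189.70611572265625), (100.70195007324219, 38.44231414794922), 37.65552520751953) 38.021935
long side ((447.416015625, 187.2740020751953), (106.04830932617188, 37.04368209838867), 42.62818145751953) 45.124092
short scene ((435.35198974609375, -193.58750915527344), (49.42131805419922, 33.45609664916992), 47.98448181152344) 72.61236
short side ((434.7579345703125, -194.306884765625), (53.93220901489258, 24.787879943847656), 80.7529067993164) 72.85937
[[ 0.9502  0.3116 -0.0006]
 [ 0.3116 -0.9502  0.0014]
 [-0.0001 -0.0015 -1.    ]]
```

Call:
{"name": "step_arm", "arguments": {"commands": [{"travel":[0.04,-0.03,0],"turn":[0,0,0]},{"travel":[0.08,-0.059,0],"turn":[0,0,0]},{"travel":[0.12,-0.088,0],"turn":[0,0,0]},{"travel":[0.16,-0.118,0],"turn":[0,0,0]},{"travel":[0.2,-0.147,0],"turn":[0,0,0]}]}}

```text
time: 0.65
position: [0.3475, -0.4137, 0.2106]
tool_rot: [3.102, 0.495, -0.0]
ft_force: [0.6, 0.3, 0.3]
grip_width: 1.0
grip_force: 0.0
```

Call:
{"name": "step_arm", "arguments": {"commands": [{"travel":[0.04,-0.03,0],"turn":[0,0,0]},{"travel":[0.08,-0.059,0],"turn":[0,0,0]},{"travel":[0.12,-0.088,0],"turn":[0,0,0]},{"travel":[0.16,-0.118,0],"turn":[0,0,0]},{"travel":[0.2,-0.147,0],"turn":[0,0,0]}]}}

```text
time: 1.15
position: [0.4916, -0.2118, 0.2108]
tool_rot: [3.102, 0.495, -0.0]
ft_force: [0.9, -1.2, 0.2]
grip_width: 1.002
grip_force: 0.0
```

Call:
{"name": "step_arm", "arguments": {"commands": [{"travel":[0.008,-0.04,0.006],"turn":[0,0,0]},{"travel":[0.017,-0.08,0.012],"turn":[0,0,0]},{"travel":[0.025,-0.12,0.018],"turn":[0,0,0]},{"travel":[0.034,-0.16,0.024],"turn":[0,0,0]},{"travel":[0.042,-0.198,0.03],"turn":[0,0,0]}]}}

```text
time: 1.65
position: [0.4686, -0.0106, 0.1804]
tool_rot: [3.102, 0.496, -0.0]
ft_force: [0.1, -0.3, -0.3]
grip_width: 0.999
grip_force: 0.0
```

Call:
{"name": "step_arm", "arguments": {"commands": [{"travel":[0.008,-0.04,0.006],"turn":[0,0,-6]},{"travel":[0.017,-0.08,0.012],"turn":[0,0,-12]},{"travel":[0.025,-0.12,0.018],"turn":[0,0,-18]},{"travel":[0.034,-0.16,0.024],"turn":[0,0,-23]},{"travel":[0.042,-0.198,0.03],"turn":[0,0,-23]}]}}

```text
time: 2.15
position: [0.4469, 0.1904, 0.1506]
tool_rot: [2.939, 1.107, 0.001]
ft_force: [1.1, -0.1, 0.0]
grip_width: 1.003
grip_force: 0.0
```

Call:
{"name": "step_arm", "arguments": {"commands": [{"travel":[0,0,0],"turn":[0,0,0]},{"travel":[0,0,0],"turn":[0,0,0]}]}}

```text
time: 2.35
position: [0.4468, 0.1894, 0.1504]
tool_rot: [2.94, 1.108, -0.001]
ft_force: [0.5, -0.8, -0.3]
grip_width: 0.999
grip_force: 0.0
```

```bash
cat > look.py <<'E'
from h import *
import sys,pickle
def snap(tag):
    s=ctrl.get_state();im=ctrl.get_image('wrist');cv2.imwrite(f'pics/{tag}.png',im[:,:,::-1]);pickle.dump(s,open(f'pics/{tag}.pkl','wb'));return s,im
E
python3 - <<'E'
from look import *
s,im=snap('w1')
for c in blobs(im,'yellow',300):
    P=np.array([onplane('wrist',q,.014,s)[:2] for q in c[:,0]],np.float32)
    r=cv2.minAreaRect(P*1000);vx,vy,_,_=cv2.fitLine(P,cv2.DIST_L2,0,.01,.01).ravel()
    u=cen(c);print(u,cv2.contourArea(c),r,np.degrees(np.arctan2(vy,vx)))
    print(tri([ray('wrist',u,s),ray('scene',(354.6,163.6))]),tri([ray('wrist',u,s),ray('side',(279.03,168.53))]))
E
```

```text
[431.2381 297.2066] 2096.5 ((443.44244384765625, -24.88287353515625), (18.57794761657715, 373.405517578125), 41.348655700683594) -48.050602
(array([0.4885, 0.103 , 0.1287]), np.float64(0.03448088387942897)) (array([0.4419, 0.0639, 0.1038]), np.float64(0.007733300845774547))
[484.449  254.8802] 441.0 ((510.70477294921875, -17.070465087890625), (66.69355010986328, 30.454763412475586), 52.48224639892578) 58.569717
(array([0.5198, 0.0919, 0.1378]), np.float64(0.014278732212361749)) (array([0.4715, 0.0622, 0.1084]), np.float64(0.03746895474700346))
[162.6442 254.7107] 416.0 ((252.74786376953125, 276.2566223144531), (67.1662368774414, 27.80072593688965), 28.310888290405273) 23.821331
(array([ 0.3169,  0.2706, -0.0312]), np.float64(0.07924105614772503)) (array([0.3898, 0.2226, 0.0685]), np.float64(0.08477785728139403))
[324.2418 184.0347] 2039.5 ((447.5512390136719, 187.26638793945312), (103.39817810058594, 28.766565322875977), 36.44239807128906) 39.18277
(array([0.4486, 0.1881, 0.0165]), np.float64(0.0004707968471943181)) (array([0.4468, 0.1881, 0.0133]), np.float64(0.0016155471624261827))
```

View pics/w1.png

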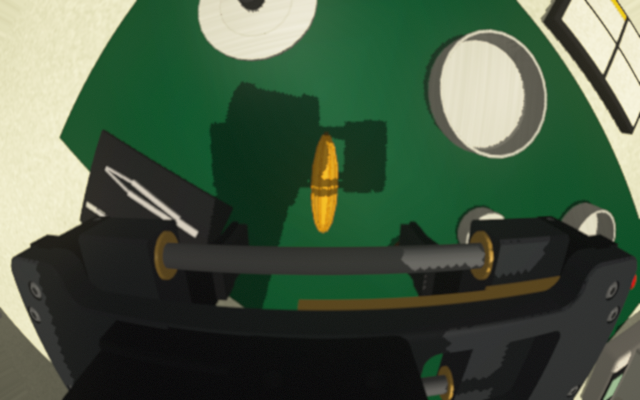

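Wrist view: the long pod lies at (324,184), measures 103×29 mm, has yaw ≈38.5° and sits at (0.4475, 0.188). Triangulated centre height is 13–16 mm, which agrees with the text. Descending to grip it.

Call:
{"name": "step_arm", "arguments": {"commands": [{"travel":[0.001,0.001,0.045],"turn":[0,0,3]},{"travel":[0.001,0.001,0.09],"turn":[0,0,3]},{"travel":[0.001,0.001,0.12],"turn":[0,0,3]},{"travel":[0.001,0.001,0.133],"turn":[0,0,3]},{"travel":[0.001,0.001,0.133],"turn":[0,0,3]}]}}

```text
time: 2.9
position: [0.448, 0.187, 0.0164]
tool_rot: [-2.97, -1.024, 0.005]
ft_force: [0.3, -0.0, 0.5]
grip_width: 0.998
grip_force: 0.0
```

Call:
{"name": "step_arm", "arguments": {"commands": [{"travel":[0,0,0],"turn":[0,0,0]},{"travel":[0,0,0],"turn":[0,0,0]},{"travel":[0,0,0],"turn":[0,0,0]},{"travel":[0,0,0],"turn":[0,0,0]},{"travel":[0,0,0],"turn":[0,0,0]}], "gripper": 0.2, "force": 12}}

```text
time: 3.4
position: [0.4493, 0.1887, 0.0183]
tool_rot: [2.969, 1.026, 0.002]
ft_force: [-0.0, 0.1, -0.6]
grip_width: 0.631
grip_force: 0.0
```

Call:
{"name": "step_arm", "arguments": {"commands": [{"travel":[0,0,0],"turn":[0,0,0]},{"travel":[0,0,0],"turn":[0,0,0]},{"travel":[0,0,0],"turn":[0,0,0]},{"travel":[0,0,0],"turn":[0,0,0]}]}}

```text
time: 3.8
position: [0.4488, 0.1887, 0.0176]
tool_rot: [2.969, 1.027, -0.0]
ft_force: [0.3, -0.0, 0.4]
grip_width: 0.27
grip_force: 0.0
```

Call:
{"name": "step_arm", "arguments": {"commands": [{"travel":[0,0,0],"turn":[0,0,0]},{"travel":[0,0,0],"turn":[0,0,0]},{"travel":[0,0,0],"turn":[0,0,0]}], "gripper": 0.1}}

```text
time: 4.1
position: [0.4488, 0.1886, 0.0177]
tool_rot: [2.969, 1.027, -0.0]
ft_force: [-0.4, -0.3, -0.6]
grip_width: 0.116
grip_force: 0.0
```

Run:
```python
from look import *
s,im=snap('w2');cv2.imwrite('pics/w2s.png',cv2.hconcat([cv2.resize(im[100:400,120:520],(600,450)), ])[:,:,::-1])
a=ctrl.get_image('side');print(s['grip_width'],s['grip_force'])
c=cv2.resize(a[100:240,200:400],(800,560),interpolation=2);cv2.imwrite('pics/s2.png',c[:,:,::-1])
```

```text
0.11554849601562497 0.0
```

View pics/w2s.png

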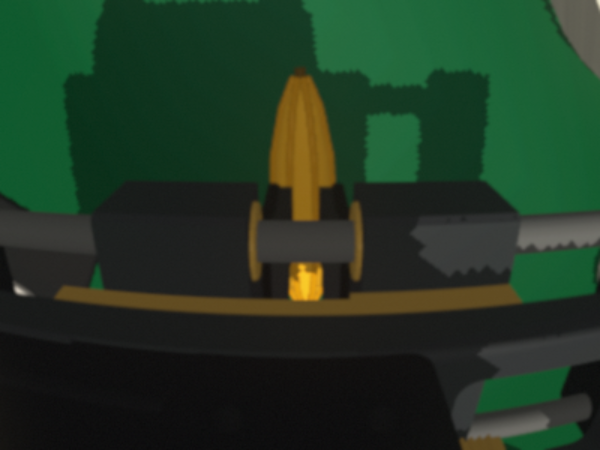

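View pics/s2.png

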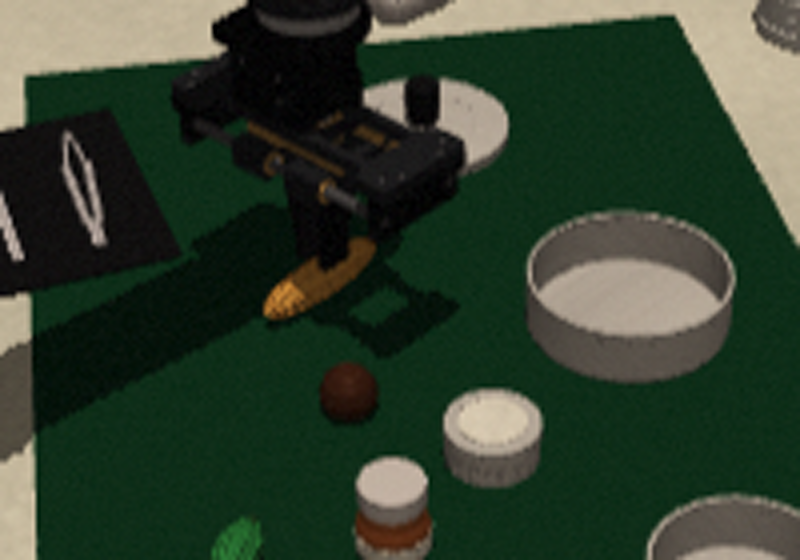

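The wrist and side views show the fingers over the middle of the pod with no grip force at about 10 mm opening, which is odd. I'll check what the closed fingers' geometry implies.

Run:
```python
from h import *
m=ctrl.camera_model('wrist');T=np.linalg.inv(m['T_tool_cam'])
def proj(p):
    c=T[:3,:3]@p+T[:3,3];r=np.hypot(c[0],c[1]);th=np.arctan2(r,c[2])
    return np.array([m['cx'],m['cy']])+m['fx']*th*c[:2]/r
for z in(-.03,-.02,-.01,0,.005,.014):
  for x in(-.0095,.0095): print(z,x,[proj(np.array([x,y,z])) for y in(-.014,-.005,.005,.014)])
# pod end (world)
s=ctrl.get_state();R=Rot.from_rotvec(s['tool_rot']).as_matrix();print(s['position'],s['grip_force'],s['joint_torque'])
for e in((320,147),(321,301)):pass
h=onplane('wrist',(320,148),.014,s);print('far end',h, R.T@(h-s['position']))
```

```text
-0.03 -0.0095 [array([294.6393, 270.9327]), array([311.6367, 271.123 ]), array([330.5979, 271.1573]), array([347.6191, 271.0284])]
-0.03 0.0095 [array([293.3924, 237.9838]), array([311.1504, 238.1088]), array([330.9678, 238.1376]), array([348.7529, 238.064 ])]
-0.02 -0.0095 [array([296.1385, 262.4414]), array([312.2433, 262.5957]), array([330.2017, 262.6256]), array([346.3268, 262.5249])]
-0.02 0.0095 [array([295.0727, 230.8792]), array([311.8299, 230.9753]), array([330.5217, 231.0003]), array([347.3018, 230.9489])]
-0.01 -0.0095 [array([297.4992, 254.7732]), array([312.7937, 254.8988]), array([329.8424, 254.9252]), array([345.1543, 254.8468])]
-0.01 0.0095 [array([296.5816, 224.5257]), array([312.4398, 224.5996]), array([330.1215, 224.6216]), array([345.999 , 224.5869])]
0 -0.0095 [array([298.7382, 247.8224]), array([313.2945, 247.9251]), array([329.5157, 247.9485]), array([344.087 , 247.8878])]
0 0.0095 [array([297.9429, 218.8149]), array([312.9896, 218.8718]), array([329.7608, 218.8913]), array([344.8241, 218.8695])]
0.005 -0.0095 [array([299.3166, 244.5874]), array([313.5283, 244.6804]), array([329.3632, 244.7025]), array([343.5888, 244.6492])]
0.005 0.0095 [array([298.5744, 216.1721]), array([313.2446, 216.2219]), array([329.5936, 216.2404]), array([344.2791, 216.2237])]
0.014 -0.0095 [array([300.2954, 239.128 ]), array([313.9238, 239.2059]), array([329.1053, 239.226 ]), array([342.746 , 239.1842])]
0.014 0.0095 [array([299.6376, 211.7328]), array([313.6737, 211.7719]), array([329.3122, 211.7887]), array([343.3617, 211.7798])]
[0.4488 0.1887 0.0177] 0.0 [ -0.0007 -30.6615  -5.1538 -25.2296  -0.0205  -0.0737   0.    ]
far end [0.4886 0.221  0.014 ] [ 0.0513 -0.0008  0.0037]
```

Call:
{"name": "step_arm", "arguments": {"commands": [{"travel":[0,0,0],"turn":[0,0,0]},{"travel":[0,0,0],"turn":[0,0,0]},{"travel":[0,0,0],"turn":[0,0,0]},{"travel":[0,0,0],"turn":[0,0,0]},{"travel":[0,0,0],"turn":[0,0,0]}], "gripper": 0.6}}

```text
time: 4.7
position: [0.4488, 0.1886, 0.0177]
tool_rot: [2.969, 1.027, -0.0]
ft_force: [-0.7, -0.2, -0.5]
grip_width: 0.475
grip_force: 0.0
```

Run:
```python
from look import *
s,im=snap('w3');a=ctrl.get_image('side');print(s['grip_width'],s['position'])
c=cv2.hconcat([cv2.resize(im[130:280,220:430],(420,300),interpolation=2),cv2.resize(a[130:205,240:335],(380,300),interpolation=2)])
cv2.imwrite('pics/c3.png',c[:,:,::-1])
m=ctrl.camera_model('side');R=Rot.from_rotvec(s['tool_rot']).as_matrix()
for y in(-.026,.026):
    X=R@np.array([0,y,.014])+s['position'];q=m['R']@X+m['t'];u=q[:2]/q[2]*m['fx']+[m['cx'],m['cy']];print(X,u,(u-[240,130])*4+[420,0])
```

```text
0.47492700594025483 [0.4488 0.1886 0.0177]
[0.4328 0.2091 0.0037] [273.6389 167.4463] [554.5556 149.7852]
[0.4649 0.1682 0.0037] [287.5537 175.1956] [610.2149 180.7825]
```

View pics/c3.png

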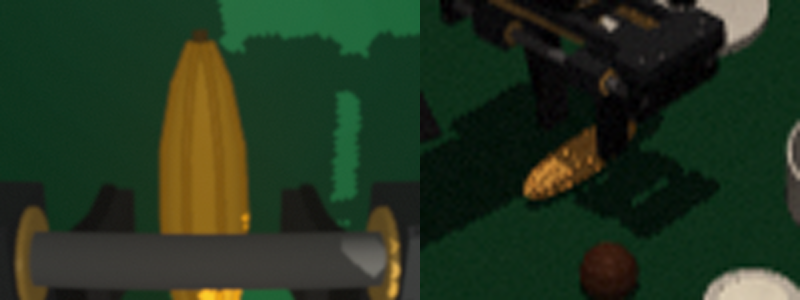

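The wrist crop shows the finger ends at about row 222 with a scale of about 1.78 px/mm, and the side crop shows the near fingertip about 5 px above where it should be. Both mean the real fingertips sit about 20 mm higher than the stated frame. I'll feel downward in small steps beside the pod to check that.

Call:
{"name": "step_arm", "arguments": {"commands": [{"travel":[0,0,0.002],"turn":[0,0,0]},{"travel":[0,0,0.004],"turn":[0,0,0]},{"travel":[0,0,0.004],"turn":[0,0,0]}]}}

```text
time: 5.1
position: [0.4485, 0.1885, 0.0133]
tool_rot: [-2.969, -1.027, 0.001]
ft_force: [0.1, 0.9, 0.2]
grip_width: 0.596
grip_force: 0.0
```

Call:
{"name": "step_arm", "arguments": {"commands": [{"travel":[0,0,0.002],"turn":[0,0,0]},{"travel":[0,0,0.002],"turn":[0,0,0]}]}}

```text
time: 5.3
position: [0.4486, 0.1886, 0.0114]
tool_rot: [2.969, 1.027, -0.001]
ft_force: [0.7, -0.1, 0.2]
grip_width: 0.601
grip_force: 0.0
```

Call:
{"name": "step_arm", "arguments": {"commands": [{"travel":[0,0,0.003],"turn":[0,0,0]},{"travel":[0,0,0.006],"turn":[0,0,0]},{"travel":[0,0,0.006],"turn":[0,0,0]}]}}

```text
time: 5.6
position: [0.4484, 0.1885, 0.0052]
tool_rot: [-2.969, -1.027, 0.002]
ft_force: [0.4, -0.3, 0.5]
grip_width: 0.603
grip_force: 0.0
```

Run:
```python
from look import *
s,im=snap('w4');sc=ctrl.get_image('scene');a=ctrl.get_image('side');print(s['grip_width'],s['position'])
c=cv2.hconcat([cv2.resize(sc[130:205,305:405],(400,300),interpolation=2),cv2.resize(a[130:205,240:340],(400,300),interpolation=2)])
c=cv2.convertScaleAbs(c,alpha=2.5)
cv2.imwrite('pics/c4.png',c[:,:,::-1])
R=Rot.from_rotvec(s['tool_rot']).as_matrix()
for n,o,k in(('scene',(305,130),0),('side',(240,130),400)):
  m=ctrl.camera_model(n)
  for y in(-.027,.027):
   for z in(-.01,.0,.014):
    X=R@np.array([0,y,z])+s['position'];q=m['R']@X+m['t'];u=q[:2]/q[2]*m['fx']+[m['cx'],m['cy']];print(n,y,z,(u-o)*4+[k,0])
```

```text
0.6027751164460807 [0.4484 0.1885 0.0052]
scene -0.027 -0.01 [203.7505 111.4094]
scene -0.027 0.0 [203.0876 120.9773]
scene -0.027 0.014 [202.1723 134.1853]
scene 0.027 -0.01 [194.4956 160.3077]
scene 0.027 0.0 [193.8703 169.8409]
scene 0.027 0.014 [193.0076 182.996 ]
side -0.027 -0.01 [531.9536 135.5052]
side -0.027 0.0 [532.7821 147.5853]
side -0.027 0.014 [533.9285 164.3   ]
side 0.027 -0.01 [590.067  167.6216]
side 0.027 0.0 [590.6225 179.7959]
side 0.027 0.014 [591.3908 196.6368]
```

View pics/c4.png

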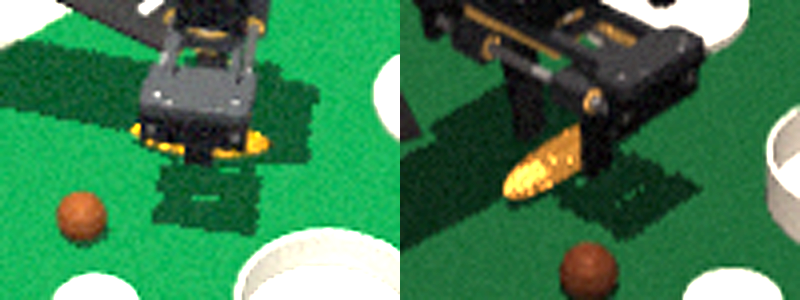

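Scene crop: fingertip at row ≈165. Side crop: tip at row ≈175. So the tips sit at tool z ≈ −6 mm (now about 11 mm above the bench) and nothing has been touched. The pod hasn't moved. I'll go 5 mm lower and close.

Call:
{"name": "step_arm", "arguments": {"commands": [{"travel":[0,0,0.003],"turn":[0,0,0]},{"travel":[0,0,0.005],"turn":[0,0,0]},{"travel":[0,0,0.005],"turn":[0,0,0]}]}}

```text
time: 6.05
position: [0.4485, 0.1886, 0.0003]
tool_rot: [-2.969, -1.027, 0.001]
ft_force: [-0.8, -0.8, 0.2]
grip_width: 0.601
grip_force: 0.0
```

Call:
{"name": "step_arm", "arguments": {"commands": [{"travel":[0,0,0],"turn":[0,0,0]},{"travel":[0,0,0],"turn":[0,0,0]},{"travel":[0,0,0],"turn":[0,0,0]},{"travel":[0,0,0],"turn":[0,0,0]},{"travel":[0,0,0],"turn":[0,0,0]}], "gripper": 0.2, "force": 12}}

```text
time: 6.55
position: [0.4489, 0.1887, 0.0008]
tool_rot: [2.969, 1.027, 0.0]
ft_force: [0.4, -0.7, 1.0]
grip_width: 0.321
grip_force: 12.0
```

Call:
{"name": "step_arm", "arguments": {"commands": [{"travel":[0,0,0],"turn":[0,0,0]},{"travel":[0,0,0],"turn":[0,0,0]}]}}

```text
time: 6.75
position: [0.4489, 0.1887, 0.0008]
tool_rot: [2.969, 1.027, 0.0]
ft_force: [-0.6, 0.3, 0.3]
grip_width: 0.32
grip_force: 12.0
```

Gripped: the opening of 27.9 mm matches the pod's width. Lifting it now, then measuring the dishes from the images I already have.

Call:
{"name": "step_arm", "arguments": {"commands": [{"travel":[0,0,-0.02],"turn":[0,0,0]},{"travel":[0,0,-0.06],"turn":[0,0,0]},{"travel":[0,0,-0.1],"turn":[0,0,0]},{"travel":[0,0,-0.14],"turn":[0,0,0]},{"travel":[0,0,-0.14],"turn":[0,0,0]}]}}

```text
time: 7.25
position: [0.4524, 0.1903, 0.146]
tool_rot: [2.967, 1.026, 0.015]
ft_force: [0.2, 0.2, -0.3]
grip_width: 0.322
grip_force: 12.0
```

```bash
cat >> look.py <<'E'
def circ(n,c,z,s=None,R=None):
    """circle fit on plane z of the contour's far half (seen from the camera's foot)"""
    P=np.array([onplane(n,q,z,s)[:2] for q in c[:,0]]);o=ray(n,(320,200),s)[0][:2]
    ctr=P.mean(0)
    for _ in range(5):
        d=(ctr-o)/np.linalg.norm(ctr-o);v=P-ctr;f=(v@d)>.1*np.linalg.norm(v,axis=1)
        Q=P[f];x=np.linalg.lstsq(np.c_[2*Q,np.ones(len(Q))],(Q**2).sum(1),rcond=None)[0];r=np.sqrt(x[2]+x[:2]@x[:2]);ctr=x[:2]
        res=np.abs(np.linalg.norm(Q-ctr,axis=1)-r)
        P=np.vstack([P[~f],Q[res<max(.003,2*np.median(res))]])
    return ctr,r,np.median(res)
E
python3 - <<'E'
from look import *
I={n:cv2.imread(f'pics/{n}0.png')[:,:,::-1].copy() for n in('scene','side')}
for nm,a,b in(('large',(388,210),(357,173)),('small',(312,265),(385,246))):
    for n,uv in(('scene',a),('side',b)):
        print(nm,n,*circ(n,near(blobs(I[n],'grey',300),uv),.04))
for nm,a,b in(('covL',(221,292),(366,337)),('covS',(420,155),(305,132))):
    for n,uv in(('scene',a),('side',b)):
        print(nm,n,*circ(n,near(blobs(I[n],'grey',300),uv),.0095))
s=pickle.load(open('pics/w1.pkl','rb'));im=cv2.imread('pics/w1.png')[:,:,::-1].copy()
print('large w1',*circ('wrist',near(blobs(im,'grey',500),(487,93)),.04,s))
print(ctrl.get_state()['grip_width'],ctrl.get_state()['position'])
E
```

```text
large scene [0.6411 0.1237] 0.06660178539198813 0.0007537004592095276
large side [0.6399 0.1209] 0.06635124285984549 0.0008570932793715569
small scene [ 0.6373 -0.1446] 0.05256868926169229 0.00044799623217899043
small side [ 0.6358 -0.1462] 0.05219138506781522 0.0006515808050832836
covL scene [ 0.5399 -0.3486] 0.07693973415139994 0.0005921577084800761
covL side [ 0.5392 -0.35  ] 0.07665132794541388 0.0006087011976506074
covS scene [0.5472 0.3708] 0.06394803275997821 0.0009153691462482072
covS side [0.5456 0.3715] 0.06184375809553364 0.000953717228295705
large w1 [0.6424 0.1225] 0.067223312188254 0.0003363217444494887
0.3220960195080482 [0.4524 0.1903 0.146 ]
```

The dishes and covers agree between views to 1–3 mm, and the radii 66.6, 52.4, 76.8 and 63 mm match the text. The larger dish's centre is (0.641, 0.1225), so I'm carrying the long pod there.

Call:
{"name": "step_arm", "arguments": {"commands": [{"travel":[0.022,0.034,0],"turn":[0,0,0]},{"travel":[0.044,0.068,0],"turn":[0,0,0]},{"travel":[0.067,0.103,0],"turn":[0,0,0]},{"travel":[0.089,0.137,0],"turn":[0,0,0]},{"travel":[0.111,0.171,0],"turn":[0,0,0]}]}}

```text
time: 7.75
position: [0.6427, 0.1217, 0.1391]
tool_rot: [2.969, 1.026, -0.003]
ft_force: [0.7, 0.9, -1.3]
grip_width: 0.318
grip_force: 12.0
```

Call:
{"name": "step_arm", "arguments": {"commands": [{"travel":[0,0,0.02],"turn":[0,0,0]},{"travel":[0,0,0.05],"turn":[0,0,0]},{"travel":[0,0,0.08],"turn":[0,0,0]},{"travel":[0,0,0.08],"turn":[0,0,0]}]}}

```text
time: 8.15
position: [0.6376, 0.1215, 0.0548]
tool_rot: [-2.967, -1.027, 0.016]
ft_force: [-1.3, -0.4, -1.3]
grip_width: 0.318
grip_force: 12.0
```

Run:
```python
from look import *
s,im=snap('w5');print(s['position'],s['ft_force'])
sc=ctrl.get_image('scene');a=ctrl.get_image('side')
c=cv2.hconcat([cv2.resize(im[50:350,140:500],(360,300)),cv2.resize(a[125:205,310:410],(375,300),interpolation=2)])
cv2.imwrite('pics/c5.png',c[:,:,::-1])
```

```text
[0.6376 0.1215 0.0548] [-1.3008 -0.4061 -1.3039]
```

View pics/c5.png

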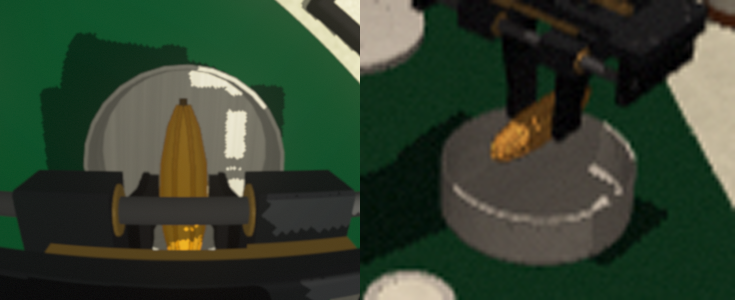

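The wrist crop shows the pod centred and level above the larger dish, and the side crop agrees. Lowering slowly and releasing with a small opening.

Call:
{"name": "step_arm", "arguments": {"commands": [{"travel":[0,0,0.015],"turn":[0,0,0]},{"travel":[0,0,0.03],"turn":[0,0,0]},{"travel":[0,0,0.04],"turn":[0,0,0]},{"travel":[0,0,0.048],"turn":[0,0,0]},{"travel":[0,0,0.052],"turn":[0,0,0]}]}}

```text
time: 8.8
position: [0.6411, 0.1226, 0.0074]
tool_rot: [-2.969, -1.027, 0.003]
ft_force: [-0.5, 0.2, -0.8]
grip_width: 0.318
grip_force: 12.0
```

Call:
{"name": "step_arm", "arguments": {"commands": [{"travel":[0,0,0.001],"turn":[0,0,0]},{"travel":[0,0,0.002],"turn":[0,0,0]},{"travel":[0,0,0.003],"turn":[0,0,0]},{"travel":[0,0,0.003],"turn":[0,0,0]}]}}

```text
time: 9.2
position: [0.642, 0.1228, 0.006]
tool_rot: [2.969, 1.027, 0.001]
ft_force: [-0.4, -0.1, -0.8]
grip_width: 0.319
grip_force: 12.0
```

Call:
{"name": "step_arm", "arguments": {"commands": [{"travel":[0,0,0.001],"turn":[0,0,0]},{"travel":[0,0,0.002],"turn":[0,0,0]},{"travel":[0,0,0.002],"turn":[0,0,0]}]}}

```text
time: 9.5
position: [0.6419, 0.1227, 0.0038]
tool_rot: [2.969, 1.027, 0.0]
ft_force: [0.9, 0.5, -0.3]
grip_width: 0.318
grip_force: 12.0
```

Call:
{"name": "step_arm", "arguments": {"commands": [{"travel":[0,0,0],"turn":[0,0,0]},{"travel":[0,0,0],"turn":[0,0,0]},{"travel":[0,0,0],"turn":[0,0,0]}], "gripper": 0.48}}

```text
time: 9.8
position: [0.6418, 0.1227, 0.0037]
tool_rot: [2.969, 1.027, -0.0]
ft_force: [0.4, 0.6, -0.2]
grip_width: 0.457
grip_force: 0.0
```

Call:
{"name": "step_arm", "arguments": {"commands": [{"travel":[0,0,-0.02],"turn":[0,0,0]},{"travel":[0,0,-0.05],"turn":[0,0,0]},{"travel":[0,0,-0.09],"turn":[0,0,0]},{"travel":[0,0,-0.13],"turn":[0,0,0]},{"travel":[0,0,-0.15],"turn":[0,0,0]}]}}

```text
time: 10.3
position: [0.6434, 0.1236, 0.158]
tool_rot: [2.968, 1.027, 0.008]
ft_force: [-0.1, -0.0, -0.7]
grip_width: 0.479
grip_force: 0.0
```

Call:
{"name": "step_arm", "arguments": {"commands": [{"travel":[-0.036,0.012,0],"turn":[0,0,0]},{"travel":[-0.072,0.024,0],"turn":[0,0,0]},{"travel":[-0.108,0.036,0],"turn":[0,0,0]},{"travel":[-0.144,0.048,0],"turn":[0,0,0]},{"travel":[-0.179,0.06,0],"turn":[0,0,0]}], "gripper": 1}}

```text
time: 10.8
position: [0.537, -0.0362, 0.1537]
tool_rot: [2.969, 1.027, -0.0]
ft_force: [1.0, -1.1, 0.3]
grip_width: 0.849
grip_force: 0.0
```

Call:
{"name": "step_arm", "arguments": {"commands": [{"travel":[-0.036,0.012,0],"turn":[0,0,-7]},{"travel":[-0.072,0.024,0],"turn":[0,0,-14]},{"travel":[-0.108,0.036,0],"turn":[0,0,-21]},{"travel":[-0.144,0.048,0],"turn":[0,0,-28]},{"travel":[-0.179,0.06,0],"turn":[0,0,-35]}]}}

```text
time: 11.3
position: [0.4333, -0.194, 0.154]
tool_rot: [2.517, 1.878, -0.001]
ft_force: [1.3, 0.2, -0.3]
grip_width: 1.0
grip_force: 0.0
```

Call:
{"name": "step_arm", "arguments": {"commands": [{"travel":[0,0,0],"turn":[0,0,0]},{"travel":[0,0,0],"turn":[0,0,0]}]}}

```text
time: 11.5
position: [0.4341, -0.1933, 0.1539]
tool_rot: [2.525, 1.868, 0.0]
ft_force: [0.2, 0.6, 0.1]
grip_width: 1.003
grip_force: 0.0
```

Run:
```python
from look import *
s,im=snap('w6');sc=ctrl.get_image('scene');print(s['position'],s['tool_rot'])
R=Rot.from_rotvec(s['tool_rot']).as_matrix();print('tool x yaw',np.degrees(np.arctan2(R[1,0],R[0,0])))
c=min(blobs(im,'yellow',300),key=lambda c:np.linalg.norm(onplane('wrist',cen(c),.013,s)[:2]-[.4346,-.1938]))
P=np.array([onplane('wrist',q,.013,s)[:2] for q in c[:,0]],np.float32)
vx,vy,_,_=cv2.fitLine(P,cv2.DIST_L2,0,.01,.01).ravel();u=cen(c)
print(u,cv2.minAreaRect(P*1000),np.degrees(np.arctan2(vy,vx)),tri([ray('wrist',u,s),ray('scene',(248.3,228.7))]),tri([ray('wrist',u,s),ray('side',(297,278))]))
g=near(blobs(sc,'yellow'),(385,205));P=np.array([onplane('scene',q,.017)[:2] for q in g[:,0]],np.float32)
print('long now',cv2.minAreaRect(P*1000))
d=near(blobs(sc,'grey',300),(388,210));print('dishL',*circ('scene',d,.04))
```

```text
[ 0.4341 -0.1933  0.1539] [2.5254 1.8679 0.0002]
tool x yaw 72.97495525986892
[323.648 183.976] ((435.1916198730469, -196.08401489257812), (54.727508544921875, 26.202241897583008), 73.0422134399414) 70.54866 (array([ 0.436 , -0.1944,  0.0154]), np.float64(0.0002473795013259185)) (array([ 0.4352, -0.195 ,  0.0131]), np.float64(0.0005059834724700239))
long now ((641.35986328125, 123.74130249023438), (100.95770263671875, 35.11794662475586), 37.30229949951172)
dishL [0.641  0.1239] 0.06636385312268801 0.0007740369815136955
```

Short pod: 54.7×26.2 mm at (0.435, −0.195), yaw ≈72°, height 13–15 mm. All of this fits the text. The long pod lies centred in the larger dish, which hasn't moved. Grasping the short pod.

Call:
{"name": "step_arm", "arguments": {"commands": [{"travel":[-0.001,0.001,0.04],"turn":[0,0,0]},{"travel":[-0.001,0.001,0.08],"turn":[0,0,0]},{"travel":[-0.001,0.001,0.12],"turn":[0,0,0]},{"travel":[-0.001,0.001,0.14],"turn":[0,0,0]},{"travel":[-0.001,0.001,0.153],"turn":[0,0,0]}], "gripper": 0.6}}

```text
time: 12.1
position: [0.4348, -0.1918, -0.0011]
tool_rot: [-2.518, -1.873, 0.0]
ft_force: [-0.6, 0.2, 1.0]
grip_width: 0.651
grip_force: 0.0
```

Call:
{"name": "step_arm", "arguments": {"commands": [{"travel":[0,0,0],"turn":[0,0,0]},{"travel":[0,0,0],"turn":[0,0,0]}]}}

```text
time: 12.3
position: [0.4362, -0.1937, 0.0016]
tool_rot: [2.521, 1.873, 0.001]
ft_force: [0.6, -0.6, -0.0]
grip_width: 0.605
grip_force: 0.0
```

Call:
{"name": "step_arm", "arguments": {"commands": [{"travel":[0,0,0],"turn":[0,0,0]},{"travel":[0,0,0],"turn":[0,0,0]},{"travel":[0,0,0],"turn":[0,0,0]},{"travel":[0,0,0],"turn":[0,0,0]},{"travel":[0,0,0],"turn":[0,0,0]}], "gripper": 0.2, "force": 10}}

```text
time: 12.8
position: [0.4352, -0.1943, 0.0011]
tool_rot: [2.522, 1.871, -0.0]
ft_force: [-0.1, -0.1, 1.8]
grip_width: 0.298
grip_force: 10.0
```

Call:
{"name": "step_arm", "arguments": {"commands": [{"travel":[0,0,0],"turn":[0,0,0]},{"travel":[0,0,0],"turn":[0,0,0]}]}}

```text
time: 13.0
position: [0.4352, -0.1943, 0.0011]
tool_rot: [2.523, 1.872, -0.0]
ft_force: [-1.6, -0.2, 5.2]
grip_width: 0.299
grip_force: 10.0
```

Call:
{"name": "step_arm", "arguments": {"commands": [{"travel":[0,0,-0.015],"turn":[0,0,0]},{"travel":[0,0,-0.05],"turn":[0,0,0]},{"travel":[0,0,-0.09],"turn":[0,0,0]},{"travel":[0,0,-0.12],"turn":[0,0,0]},{"travel":[0,0,-0.12],"turn":[0,0,0]}]}}

```text
time: 13.5
position: [0.438, -0.1953, 0.1248]
tool_rot: [2.517, 1.867, 0.004]
ft_force: [-0.0, 0.0, -0.6]
grip_width: 0.301
grip_force: 10.0
```

Call:
{"name": "step_arm", "arguments": {"commands": [{"travel":[0.021,0.036,0],"turn":[0,0,0]},{"travel":[0.042,0.072,0],"turn":[0,0,0]},{"travel":[0.063,0.108,0],"turn":[0,0,0]},{"travel":[0.084,0.144,0],"turn":[0,0,0]},{"travel":[0.105,0.178,0],"turn":[0,0,0]}]}}

```text
time: 14.0
position: [0.6367, -0.1447, 0.1188]
tool_rot: [-2.522, -1.87, 0.002]
ft_force: [0.0, 0.1, 0.4]
grip_width: 0.295
grip_force: 10.0
```

Call:
{"name": "step_arm", "arguments": {"commands": [{"travel":[0,0,0.02],"turn":[0,0,0]},{"travel":[0,0,0.05],"turn":[0,0,0]},{"travel":[0,0,0.07],"turn":[0,0,0]},{"travel":[0,0,0.07],"turn":[0,0,0]},{"travel":[0,0,0.07],"turn":[0,0,0]}]}}

```text
time: 14.5
position: [0.6353, -0.1448, 0.0499]
tool_rot: [-2.522, -1.871, 0.001]
ft_force: [0.6, 0.1, 0.5]
grip_width: 0.297
grip_force: 10.0
```

Run:
```python
from look import *
s,im=snap('w7');print(s['position'],s['ft_force'],s['grip_width'])
g=[c for c in blobs(im,'grey',500)]
for c in g: 
    r=circ('wrist',c,.04,s)
    if np.linalg.norm(r[0]-[.6366,-.1454])<.06: print(r,cen(c))
a=ctrl.get_image('side')
c=cv2.hconcat([cv2.resize(im[50:350,140:500],(360,300)),cv2.resize(a[190:290,325:450],(375,300),interpolation=2)])
cv2.imwrite('pics/c7.png',c[:,:,::-1])
```

```text
[ 0.6353 -0.1448  0.0499] [0.5655 0.0662 0.5144] 0.29746551557937667
(array([ 0.63 , -0.169]), np.float64(0.029525871615824914), np.float64(0.0008248205609833765)) [323.4756 286.7335]
  return _methods._mean(a, axis=axis, dtype=dtype,
  ret = ret.dtype.type(ret / rcount)
Traceback (most recent call last):
  File "look.py", line 7, in circ
    P=np.array([onplane(n,q,z,s)[:2] for q in c[:,0]]);o=ray(n,(320,200),s)[0][:2]
                ~~~~~~~^^^^^^^^^
  File "h.py", line 13, in onplane
    o,d=ray(n,uv,s);return o+d*(z-o[2])/d[2]
        ~~~^^^^^^^^
  File "h.py", line 6, in ray
    m=ctrl.camera_model(n);x=(uv[0]-m['cx'])/m['fx'];y=(uv[1]-m['cy'])/m['fy']
ValueError: time passes only in moves, steps and waits
```

The crash came only from my script, which called camera_model too often, so I'll cache it. The dish position is already known to about 1 mm against 15 mm or more of room, so I'm lowering the pod.

Call:
{"name": "step_arm", "arguments": {"commands": [{"travel":[0,0,0.015],"turn":[0,0,0]},{"travel":[0,0,0.03],"turn":[0,0,0]},{"travel":[0,0,0.04],"turn":[0,0,0]},{"travel":[0,0,0.044],"turn":[0,0,0]},{"travel":[0,0,0.044],"turn":[0,0,0]}]}}

```text
time: 15.05
position: [0.6351, -0.145, 0.0056]
tool_rot: [-2.522, -1.871, 0.002]
ft_force: [0.0, 1.0, -0.3]
grip_width: 0.296
grip_force: 10.0
```

Call:
{"name": "step_arm", "arguments": {"commands": [{"travel":[0,0,0.001],"turn":[0,0,0]},{"travel":[0,0,0.002],"turn":[0,0,0]},{"travel":[0,0,0.002],"turn":[0,0,0]}]}}

```text
time: 15.35
position: [0.6361, -0.1452, 0.0051]
tool_rot: [2.522, 1.872, 0.0]
ft_force: [0.3, 0.6, -0.4]
grip_width: 0.296
grip_force: 10.0
```

Call:
{"name": "step_arm", "arguments": {"commands": [{"travel":[0,0,0.001],"turn":[0,0,0]},{"travel":[0,0,0.001],"turn":[0,0,0]}]}}

```text
time: 15.55
position: [0.6362, -0.1452, 0.0042]
tool_rot: [2.522, 1.872, 0.001]
ft_force: [0.2, -1.0, 1.5]
grip_width: 0.293
grip_force: 10.0
```

Call:
{"name": "step_arm", "arguments": {"commands": [{"travel":[0,0,0],"turn":[0,0,0]},{"travel":[0,0,0],"turn":[0,0,0]},{"travel":[0,0,0],"turn":[0,0,0]}], "gripper": 0.46}}

```text
time: 15.85
position: [0.6357, -0.1451, 0.0036]
tool_rot: [-2.523, -1.872, 0.0]
ft_force: [0.0, 0.0, 0.2]
grip_width: 0.439
grip_force: 0.0
```

Call:
{"name": "step_arm", "arguments": {"commands": [{"travel":[0,0,-0.02],"turn":[0,0,0]},{"travel":[0,0,-0.05],"turn":[0,0,0]},{"travel":[0,0,-0.09],"turn":[0,0,0]},{"travel":[0,0,-0.13],"turn":[0,0,0]},{"travel":[0,0,-0.15],"turn":[0,0,0]}]}}

```text
time: 16.35
position: [0.6375, -0.145, 0.1579]
tool_rot: [2.52, 1.87, 0.005]
ft_force: [1.0, -0.5, 0.0]
grip_width: 0.462
grip_force: 0.0
```

Call:
{"name": "step_arm", "arguments": {"commands": [{"travel":[-0.045,-0.007,0],"turn":[0,0,0]},{"travel":[-0.09,-0.014,0],"turn":[0,0,0]},{"travel":[-0.135,-0.02,0],"turn":[0,0,0]},{"travel":[-0.18,-0.027,0],"turn":[0,0,0]},{"travel":[-0.223,-0.033,0],"turn":[0,0,0]}], "gripper": 0.7}}

```text
time: 16.85
position: [0.5383, -0.3508, 0.1538]
tool_rot: [2.523, 1.871, -0.001]
ft_force: [0.7, -0.7, 0.5]
grip_width: 0.692
grip_force: 0.0
```

Call:
{"name": "step_arm", "arguments": {"commands": [{"travel":[0,0,0],"turn":[0,0,0]},{"travel":[0,0,0],"turn":[0,0,0]}]}}

```text
time: 17.05
position: [0.5386, -0.3505, 0.1534]
tool_rot: [-2.526, -1.867, 0.0]
ft_force: [-0.2, 1.7, 0.2]
grip_width: 0.695
grip_force: 0.0
```

```bash
sed -i "s/^def ray/import functools\ncm=functools.lru_cache(None)(ctrl.camera_model)\ndef ray/; s/m=ctrl.camera_model(n)/m=cm(n)/" h.py
python3 - <<'E'
from look import *
s,im=snap('w8');sc=ctrl.get_image('scene');a=ctrl.get_image('side');print(s['position'],s['tool_rot'])
for n,v in(('scene',sc),('side',a)):cv2.imwrite(f'pics/{n}8.png',v[:,:,::-1])
for n,uv,k in(('scene',(312,265),.016),('side',(385,248),.016)):
    v={'scene':sc,'side':a}[n];g=near(blobs(v,'yellow'),uv);P=np.array([onplane(n,q,k)[:2] for q in g[:,0]],np.float32);print('short',n,cv2.minAreaRect(P*1000))
big=max(blobs(im,'grey',2000),key=lambda c:-np.linalg.norm(onplane('wrist',cen(c),.01,s)[:2]-[.5396,-.3493]))
print('plate',cen(big),cv2.contourArea(big),circ('wrist',big,.0095,s))
cv2.imwrite('pics/c8.png',cv2.hconcat([im[0:300,130:530],cv2.resize(a[190:290,325:450],(375,300),interpolation=2)])[:,:,::-1])
E
```

```text
[ 0.5386 -0.3505  0.1534] [-2.5259 -1.8673  0.0003]
short scene ((637.3694458007812, -144.76406860351562), (52.88489532470703, 28.998685836791992), 69.7740249633789)
short side ((613.9703979492188, -148.91171264648438), (22.362197875976562, 65.61600494384766), 75.81217956542969)
plate [323.2891 177.7285] 16492.5 (array([ 0.5404, -0.3496]), np.float64(0.07867283339680178), np.float64(0.0003649102604811605))
```

View pics/c8.png

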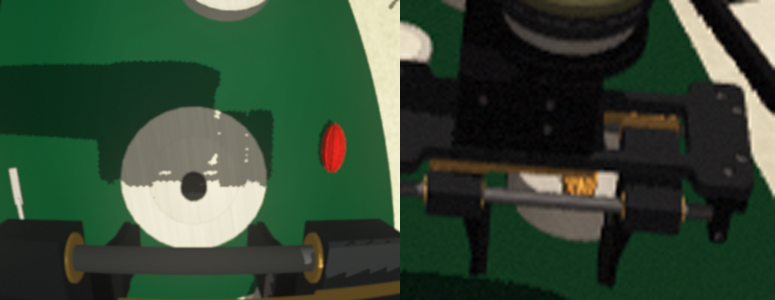

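The wrist crop shows the large cover centred under the tool with its knob at full-image (324,186). The side crop shows the short pod inside the smaller dish. A quick knob-height check before descending.

Run:
```python
from look import *
s=pickle.load(open('pics/w8.pkl','rb'));im=cv2.imread('pics/w8.png')[:,:,::-1].copy()
k=near(blobs(im,'dark',100),(324,186));u=cen(k);print(u,cv2.boundingRect(k),onplane('wrist',u,.0435,s))
r=[]
for n,uv in(('scene',(220,286)),('side',(366,327))):
    v=cv2.imread(f'pics/{n}0.png')[:,:,::-1].copy();h=cv2.cvtColor(v,cv2.COLOR_RGB2GRAY);x,y=uv
    m=np.zeros_like(h);m[y-16:y+16,x-14:x+14]=255
    c=max(cv2.findContours(((h<60)&(m>0)).astype(np.uint8),cv2.RETR_EXTERNAL,cv2.CHAIN_APPROX_NONE)[0],key=cv2.contourArea)
    b=cv2.boundingRect(c);print(n,b);r.append((n,b))
mid=[ray(n,(b[0]+b[2]/2-.5,b[1]+b[3]/2-.5)) for n,b in r];print('mid',tri(mid))
# knob top: silhouette's upper edge is the far rim of the top face; its height from the two views
top=[ray(n,(b[0]+b[2]/2-.5,b[1]+3)) for n,b in r];print('top',tri(top))
```

```text
[390.6485 236.3284] (378, 223, 33, 23) [ 0.5908 -0.4168  0.0435]
scene (213, 280, 13, 14)
side (359, 319, 15, 20)
mid (array([ 0.5397, -0.3489,  0.0264]), np.float64(0.0004263633821534686))
top (array([ 0.5401, -0.3456,  0.0406]), np.float64(0.0003132933838022195))
```

Call:
{"name": "step_arm", "arguments": {"commands": [{"travel":[0.002,0.001,0.04],"turn":[0,0,0]},{"travel":[0.002,0.001,0.08],"turn":[0,0,0]},{"travel":[0.002,0.001,0.115],"turn":[0,0,0]},{"travel":[0.002,0.001,0.135],"turn":[0,0,0]},{"travel":[0.002,0.001,0.143],"turn":[0,0,0]}]}}

```text
time: 17.7
position: [0.5405, -0.3445, 0.0081]
tool_rot: [-2.517, -1.873, 0.001]
ft_force: [-0.1, -1.0, 0.1]
grip_width: 0.702
grip_force: 0.0
```

Call:
{"name": "step_arm", "arguments": {"commands": [{"travel":[0,0,0],"turn":[0,0,0]},{"travel":[0,0,0],"turn":[0,0,0]}]}}

```text
time: 17.9
position: [0.5426, -0.3471, 0.0122]
tool_rot: [2.52, 1.872, 0.001]
ft_force: [0.5, 0.2, 0.2]
grip_width: 0.693
grip_force: 0.0
```

Call:
{"name": "step_arm", "arguments": {"commands": [{"travel":[0,0,0],"turn":[0,0,0]},{"travel":[0,0,0],"turn":[0,0,0]},{"travel":[0,0,0],"turn":[0,0,0]},{"travel":[0,0,0],"turn":[0,0,0]},{"travel":[0,0,0],"turn":[0,0,0]}], "gripper": 0.2, "force": 25}}

```text
time: 18.4
position: [0.5411, -0.3475, 0.0109]
tool_rot: [2.523, 1.872, -0.0]
ft_force: [-1.5, 0.3, 0.4]
grip_width: 0.332
grip_force: 1.0
```

Call:
{"name": "step_arm", "arguments": {"commands": [{"travel":[0,0,0],"turn":[0,0,0]},{"travel":[0,0,0],"turn":[0,0,0]},{"travel":[0,0,0],"turn":[0,0,0]}]}}

```text
time: 18.7
position: [0.541, -0.3474, 0.0109]
tool_rot: [-2.523, -1.872, 0.0]
ft_force: [-2.2, 0.2, 1.9]
grip_width: 0.287
grip_force: 25.0
```

Knob gripped: 25 mm opening at 25 N. Lifting and carrying the large cover to the larger dish.

Call:
{"name": "step_arm", "arguments": {"commands": [{"travel":[0,0,-0.01],"turn":[0,0,0]},{"travel":[0,0,-0.03],"turn":[0,0,0]},{"travel":[0,0,-0.06],"turn":[0,0,0]},{"travel":[0,0,-0.09],"turn":[0,0,0]},{"travel":[0,0,-0.11],"turn":[0,0,0]}]}}

```text
time: 19.2
position: [0.5422, -0.3475, 0.1236]
tool_rot: [2.52, 1.871, 0.002]
ft_force: [0.3, -0.5, -0.4]
grip_width: 0.288
grip_force: 25.0
```

Call:
{"name": "step_arm", "arguments": {"commands": [{"travel":[0.025,-0.002,0],"turn":[0,0,0]},{"travel":[0.06,-0.005,0],"turn":[0,0,0]},{"travel":[0.1,-0.008,0],"turn":[0,0,0]},{"travel":[0.135,-0.011,0],"turn":[0,0,0]},{"travel":[0.17,-0.014,0],"turn":[0,0,0]}]}}

```text
time: 19.7
position: [0.5773, -0.1789, 0.1213]
tool_rot: [2.522, 1.872, 0.0]
ft_force: [0.3, 0.2, -1.2]
grip_width: 0.29
grip_force: 25.0
```

Call:
{"name": "step_arm", "arguments": {"commands": [{"travel":[0.035,-0.003,0],"turn":[0,0,0]},{"travel":[0.07,-0.006,0],"turn":[0,0,0]},{"travel":[0.105,-0.009,0],"turn":[0,0,0]},{"travel":[0.14,-0.012,0],"turn":[0,0,0]},{"travel":[0.17,-0.014,0],"turn":[0,0,0]}]}}

```text
time: 20.2
position: [0.6131, -0.0113, 0.1213]
tool_rot: [2.522, 1.874, 0.001]
ft_force: [0.2, 0.4, -1.6]
grip_width: 0.287
grip_force: 25.0
```

Call:
{"name": "step_arm", "arguments": {"commands": [{"travel":[0.035,-0.003,0],"turn":[0,0,0]},{"travel":[0.07,-0.006,0],"turn":[0,0,0]},{"travel":[0.105,-0.009,0],"turn":[0,0,0]},{"travel":[0.13,-0.011,0],"turn":[0,0,0]},{"travel":[0.141,-0.012,0],"turn":[0,0,0]}]}}

```text
time: 20.7
position: [0.6419, 0.1288, 0.1212]
tool_rot: [-2.517, -1.877, -0.002]
ft_force: [0.4, -1.0, -1.2]
grip_width: 0.283
grip_force: 25.0
```

Call:
{"name": "step_arm", "arguments": {"commands": [{"travel":[0,0,0.02],"turn":[0,0,0]},{"travel":[0,0,0.04],"turn":[0,0,0]},{"travel":[0,0,0.045],"turn":[0,0,0]},{"travel":[0,0,0.045],"turn":[0,0,0]},{"travel":[0,0,0.045],"turn":[0,0,0]}]}}

```text
time: 21.2
position: [0.6429, 0.1241, 0.0767]
tool_rot: [2.523, 1.871, 0.001]
ft_force: [0.8, 0.2, -1.1]
grip_width: 0.289
grip_force: 25.0
```

Run:
```python
from look import *
s,im=snap('w9');sc=ctrl.get_image('scene');a=ctrl.get_image('side');print(s['position'],s['tool_rot'],s['grip_width'])
for n,v in(('scene',sc),('side',a)):cv2.imwrite(f'pics/{n}9.png',v[:,:,::-1])
cv2.imwrite('pics/c9.png',cv2.hconcat([cv2.resize(sc[130:260,330:450],(360,390),interpolation=2),cv2.resize(a[100:230,295:430],(405,390),interpolation=2)])[:,:,::-1])
```

```text
[0.6429 0.1241 0.0767] [2.5232 1.8705 0.0014] 0.28909319139957235
```

View pics/c9.png

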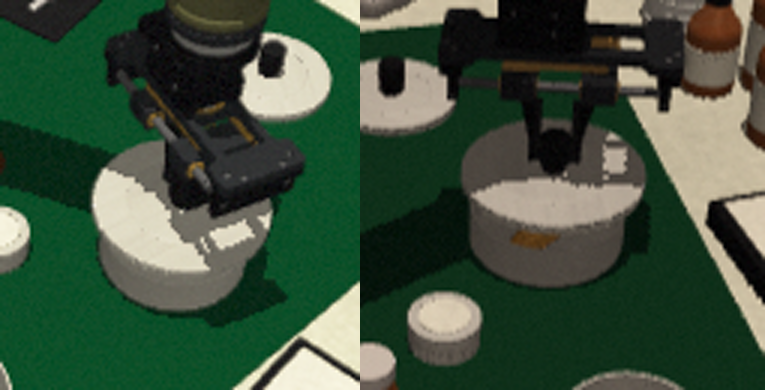

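Scene and side crops: the cover is level and concentric over the larger dish, to about 1–2 mm against 9 mm of play. Lowering.

Call:
{"name": "step_arm", "arguments": {"commands": [{"travel":[0,0,0.008],"turn":[0,0,0]},{"travel":[0,0,0.016],"turn":[0,0,0]},{"travel":[0,0,0.022],"turn":[0,0,0]},{"travel":[0,0,0.027],"turn":[0,0,0]},{"travel":[0,0,0.029],"turn":[0,0,0]}]}}

```text
time: 21.85
position: [0.6417, 0.1245, 0.0456]
tool_rot: [-2.522, -1.872, 0.002]
ft_force: [0.0, 0.4, -1.6]
grip_width: 0.29
grip_force: 25.0
```

Call:
{"name": "step_arm", "arguments": {"commands": [{"travel":[0,0,0.001],"turn":[0,0,0]},{"travel":[0,0,0.002],"turn":[0,0,0]},{"travel":[0,0,0.002],"turn":[0,0,0]}]}}

```text
time: 22.15
position: [0.6424, 0.1246, 0.0448]
tool_rot: [2.523, 1.872, 0.0]
ft_force: [0.6, -0.3, -0.9]
grip_width: 0.289
grip_force: 25.0
```

Call:
{"name": "step_arm", "arguments": {"commands": [{"travel":[0,0,0.001],"turn":[0,0,0]},{"travel":[0,0,0.001],"turn":[0,0,0]}]}}

```text
time: 22.35
position: [0.6425, 0.1247, 0.044]
tool_rot: [2.523, 1.872, 0.001]
ft_force: [0.8, 0.6, -1.1]
grip_width: 0.289
grip_force: 25.0
```

Call:
{"name": "step_arm", "arguments": {"commands": [{"travel":[0,0,0],"turn":[0,0,0]},{"travel":[0,0,0],"turn":[0,0,0]}]}}

```text
time: 22.55
position: [0.6425, 0.1246, 0.0439]
tool_rot: [2.523, 1.872, 0.001]
ft_force: [0.5, -0.0, 0.7]
grip_width: 0.292
grip_force: 25.0
```

Call:
{"name": "step_arm", "arguments": {"commands": [{"travel":[0,0,0],"turn":[0,0,0]},{"travel":[0,0,0],"turn":[0,0,0]},{"travel":[0,0,0],"turn":[0,0,0]},{"travel":[0,0,0],"turn":[0,0,0]},{"travel":[0,0,0],"turn":[0,0,0]}], "gripper": 0.7}}

```text
time: 23.05
position: [0.6423, 0.1246, 0.0437]
tool_rot: [2.523, 1.872, -0.0]
ft_force: [-0.9, 0.2, -0.2]
grip_width: 0.642
grip_force: 0.0
```

Call:
{"name": "step_arm", "arguments": {"commands": [{"travel":[0,0,-0.02],"turn":[0,0,0]},{"travel":[0,0,-0.05],"turn":[0,0,0]},{"travel":[0,0,-0.08],"turn":[0,0,0]},{"travel":[0,0,-0.11],"turn":[0,0,0]},{"travel":[0,0,-0.11],"turn":[0,0,0]}]}}

```text
time: 23.55
position: [0.645, 0.1259, 0.1589]
tool_rot: [2.52, 1.87, 0.012]
ft_force: [-0.5, -0.2, -0.5]
grip_width: 0.7
grip_force: 0.0
```

Call:
{"name": "step_arm", "arguments": {"commands": [{"travel":[0.036,-0.028,0],"turn":[0,0,0]},{"travel":[0.072,-0.056,0],"turn":[0,0,0]},{"travel":[0.108,-0.085,0],"turn":[0,0,0]},{"travel":[0.144,-0.113,0],"turn":[0,0,0]},{"travel":[0.17,-0.134,0],"turn":[0,0,0]}]}}

```text
time: 24.05
position: [0.5609, 0.3295, 0.1533]
tool_rot: [-2.519, -1.875, 0.0]
ft_force: [0.3, -0.3, -0.3]
grip_width: 0.696
grip_force: 0.0
```

Call:
{"name": "step_arm", "arguments": {"commands": [{"travel":[0.02,-0.015,0],"turn":[0,0,0]},{"travel":[0.038,-0.029,0],"turn":[0,0,0]},{"travel":[0.038,-0.029,0],"turn":[0,0,0]},{"travel":[0.038,-0.029,0],"turn":[0,0,0]}]}}

```text
time: 24.45
position: [0.5463, 0.3708, 0.1531]
tool_rot: [2.521, 1.873, -0.002]
ft_force: [0.7, -0.2, -0.2]
grip_width: 0.697
grip_force: 0.0
```

Run:
```python
from look import *
s,im=snap('w10');sc=ctrl.get_image('scene');a=ctrl.get_image('side');print(s['position'],s['tool_rot'])
for n,v in(('scene',sc),('side',a)):cv2.imwrite(f'pics/{n}10.png',v[:,:,::-1])
big=min(blobs(im,'grey',2000),key=lambda c:np.linalg.norm(onplane('wrist',cen(c),.01,s)[:2]-[.5464,.371]))
print('plate',cen(big),circ('wrist',big,.0095,s))
r=[]
for n,uv in(('scene',(420,150)),('side',(305,125))):
    v=cv2.imread(f'pics/{n}0.png')[:,:,::-1].copy();h=cv2.cvtColor(v,cv2.COLOR_RGB2GRAY);x,y=uv
    m=np.zeros_like(h);m[y-11:y+11,x-10:x+10]=255
    c=max(cv2.findContours(((h<60)&(m>0)).astype(np.uint8),cv2.RETR_EXTERNAL,cv2.CHAIN_APPROX_NONE)[0],key=cv2.contourArea)
    b=cv2.boundingRect(c);print(n,b);r.append(ray(n,(b[0]+b[2]/2-.5,b[1]+b[3]/2-.5)))
print('knob mid',tri(r))
for n,v,uv in(('scene',sc,(388,205)),('side',a,(357,170))):
    print('closed L',n,circ(n,near(blobs(v,'grey',500),uv),.0425))
cv2.imwrite('pics/c10.png',cv2.hconcat([cv2.resize(sc[150:260,330:440],(390,390),interpolation=2),cv2.resize(a[115:215,305:405],(390,390),interpolation=2)])[:,:,::-1])
```

```text
[0.5463 0.3708 0.1531] [ 2.5214  1.8732 -0.0015]
plate [322.7621 179.8881] (array([0.5471, 0.3697]), np.float64(0.06390930331502098), np.float64(0.0002579672285823176))
scene (416, 144, 9, 12)
side (295, 114, 20, 18)
knob mid (array([0.5457, 0.3726, 0.0306]), np.float64(0.0027694138298070096))
closed L scene (array([0.6429, 0.1227]), np.float64(0.07767710092495175), np.float64(0.0007832142845013573))
closed L side (array([0.6418, 0.1212]), np.float64(0.07676674224328331), np.float64(0.001004103080925793))
```

View pics/c10.png

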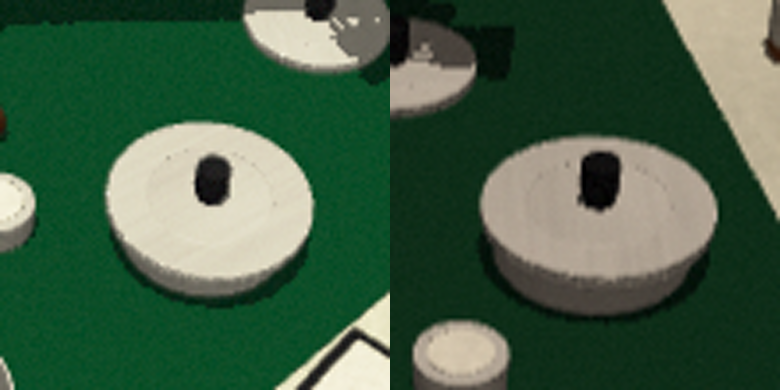

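The larger dish is closed: the plate is level, centred within about 1 mm of the dish, and its edge is down over the rim. The small cover's axis is at (0.547, 0.370), right under the tool. Gripping it.

Call:
{"name": "step_arm", "arguments": {"commands": [{"travel":[0,0,0.04],"turn":[0,0,0]},{"travel":[0,0,0.08],"turn":[0,0,0]},{"travel":[0,0,0.115],"turn":[0,0,0]},{"travel":[0,0,0.135],"turn":[0,0,0]},{"travel":[0,0,0.143],"turn":[0,0,0]}]}}

```text
time: 25.1
position: [0.5461, 0.3681, 0.0077]
tool_rot: [2.525, 1.869, -0.007]
ft_force: [0.0, 0.1, -0.6]
grip_width: 0.701
grip_force: 0.0
```

Call:
{"name": "step_arm", "arguments": {"commands": [{"travel":[0,0,0],"turn":[0,0,0]},{"travel":[0,0,0],"turn":[0,0,0]}]}}

```text
time: 25.3
position: [0.5477, 0.3711, 0.0121]
tool_rot: [2.524, 1.871, 0.003]
ft_force: [-0.1, 0.4, 1.0]
grip_width: 0.703
grip_force: 0.0
```

Call:
{"name": "step_arm", "arguments": {"commands": [{"travel":[0,0,0],"turn":[0,0,0]},{"travel":[0,0,0],"turn":[0,0,0]},{"travel":[0,0,0],"turn":[0,0,0]},{"travel":[0,0,0],"turn":[0,0,0]},{"travel":[0,0,0],"turn":[0,0,0]}], "gripper": 0.2, "force": 25}}

```text
time: 25.8
position: [0.5466, 0.371, 0.0109]
tool_rot: [2.523, 1.872, 0.0]
ft_force: [-0.6, -0.3, -0.5]
grip_width: 0.327
grip_force: 0.0
```

Call:
{"name": "step_arm", "arguments": {"commands": [{"travel":[0,0,0],"turn":[0,0,0]},{"travel":[0,0,0],"turn":[0,0,0]},{"travel":[0,0,0],"turn":[0,0,0]}]}}

```text
time: 26.1
position: [0.5465, 0.3709, 0.0108]
tool_rot: [2.523, 1.872, -0.0]
ft_force: [-0.8, -1.3, 1.4]
grip_width: 0.289
grip_force: 25.0
```

Call:
{"name": "step_arm", "arguments": {"commands": [{"travel":[0,0,-0.01],"turn":[0,0,0]},{"travel":[0,0,-0.04],"turn":[0,0,0]},{"travel":[0,0,-0.08],"turn":[0,0,0]},{"travel":[0,0,-0.12],"turn":[0,0,0]},{"travel":[0,0,-0.15],"turn":[0,0,0]}]}}

```text
time: 26.6
position: [0.5469, 0.3716, 0.164]
tool_rot: [2.523, 1.872, 0.004]
ft_force: [-0.3, 0.2, -0.6]
grip_width: 0.291
grip_force: 25.0
```

Call:
{"name": "step_arm", "arguments": {"commands": [{"travel":[-0.025,0.013,0],"turn":[0,0,0]},{"travel":[-0.06,0.03,0],"turn":[0,0,0]},{"travel":[-0.095,0.048,0],"turn":[0,0,0]},{"travel":[-0.13,0.066,0],"turn":[0,0,0]},{"travel":[-0.166,0.084,0],"turn":[0,0,0]}]}}

```text
time: 27.1
position: [0.5789, 0.1864, 0.1612]
tool_rot: [2.522, 1.872, 0.001]
ft_force: [0.3, 0.2, -0.7]
grip_width: 0.291
grip_force: 25.0
```

Call:
{"name": "step_arm", "arguments": {"commands": [{"travel":[-0.034,0.017,0],"turn":[0,0,0]},{"travel":[-0.068,0.034,0],"turn":[0,0,0]},{"travel":[-0.102,0.051,0],"turn":[0,0,0]},{"travel":[-0.136,0.068,0],"turn":[0,0,0]},{"travel":[-0.168,0.084,0],"turn":[0,0,0]}]}}

```text
time: 27.6
position: [0.6106, 0.0007, 0.1613]
tool_rot: [2.523, 1.871, 0.0]
ft_force: [0.2, -1.0, -1.9]
grip_width: 0.291
grip_force: 25.0
```

Call:
{"name": "step_arm", "arguments": {"commands": [{"travel":[-0.034,0.017,0],"turn":[0,0,0]},{"travel":[-0.068,0.034,0],"turn":[0,0,0]},{"travel":[-0.1,0.051,0],"turn":[0,0,0]},{"travel":[-0.124,0.063,0],"turn":[0,0,0]},{"travel":[-0.134,0.068,0],"turn":[0,0,0]}]}}

```text
time: 28.1
position: [0.6365, -0.1497, 0.1607]
tool_rot: [2.527, 1.865, -0.002]
ft_force: [-0.9, -0.0, -1.0]
grip_width: 0.287
grip_force: 25.0
```

Call:
{"name": "step_arm", "arguments": {"commands": [{"travel":[0,0,0.03],"turn":[0,0,0]},{"travel":[0,0,0.06],"turn":[0,0,0]},{"travel":[0,0,0.085],"turn":[0,0,0]},{"travel":[0,0,0.085],"turn":[0,0,0]},{"travel":[0,0,0.085],"turn":[0,0,0]}]}}

```text
time: 28.6
position: [0.6369, -0.144, 0.0763]
tool_rot: [-2.521, -1.874, -0.001]
ft_force: [0.0, 0.6, -0.9]
grip_width: 0.29
grip_force: 25.0
```

Run:
```python
from look import *
s=ctrl.get_state();sc=ctrl.get_image('scene');a=ctrl.get_image('side');print(s['position'],s['tool_rot'],s['grip_width'])
cv2.imwrite('pics/c11.png',cv2.hconcat([cv2.resize(sc[190:320,250:370],(360,390),interpolation=2),cv2.resize(a[160:290,320:455],(405,390),interpolation=2)])[:,:,::-1])
```

```text
[ 0.6369 -0.144   0.0763] [-2.5209 -1.8735 -0.0006] 0.28961396450156823
```

View pics/c11.png

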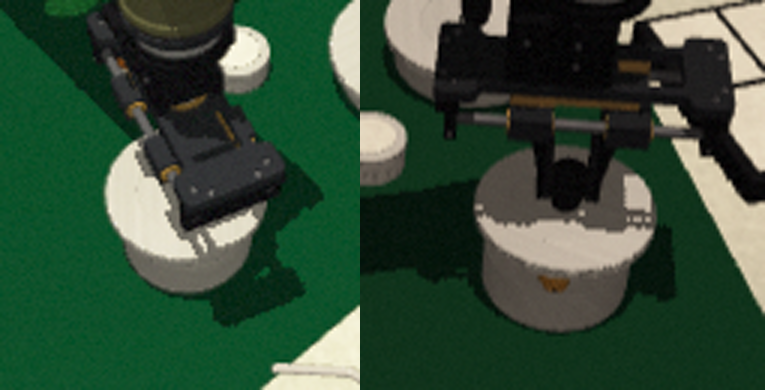

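Both views show the cover level and concentric over the smaller dish. Lowering.

Call:
{"name": "step_arm", "arguments": {"commands": [{"travel":[0,0,0.008],"turn":[0,0,0]},{"travel":[0,0,0.016],"turn":[0,0,0]},{"travel":[0,0,0.022],"turn":[0,0,0]},{"travel":[0,0,0.027],"turn":[0,0,0]},{"travel":[0,0,0.029],"turn":[0,0,0]}]}}

```text
time: 29.2
position: [0.6362, -0.1454, 0.0458]
tool_rot: [-2.522, -1.871, 0.001]
ft_force: [-0.3, 0.4, -1.4]
grip_width: 0.291
grip_force: 25.0
```

Call:
{"name": "step_arm", "arguments": {"commands": [{"travel":[0,0,0.001],"turn":[0,0,0]},{"travel":[0,0,0.002],"turn":[0,0,0]},{"travel":[0,0,0.002],"turn":[0,0,0]},{"travel":[0,0,0.002],"turn":[0,0,0]}]}}

```text
time: 29.6
position: [0.637, -0.1454, 0.045]
tool_rot: [2.523, 1.872, 0.0]
ft_force: [0.4, 0.3, -1.4]
grip_width: 0.294
grip_force: 25.0
```

Call:
{"name": "step_arm", "arguments": {"commands": [{"travel":[0,0,0.001],"turn":[0,0,0]},{"travel":[0,0,0.001],"turn":[0,0,0]},{"travel":[0,0,0.001],"turn":[0,0,0]}]}}

```text
time: 29.9
position: [0.6369, -0.1454, 0.0439]
tool_rot: [2.523, 1.872, 0.0]
ft_force: [-0.4, 0.2, -1.1]
grip_width: 0.286
grip_force: 25.0
```

Call:
{"name": "step_arm", "arguments": {"commands": [{"travel":[0,0,0],"turn":[0,0,0]},{"travel":[0,0,0],"turn":[0,0,0]},{"travel":[0,0,0],"turn":[0,0,0]},{"travel":[0,0,0],"turn":[0,0,0]},{"travel":[0,0,0],"turn":[0,0,0]}], "gripper": 0.7}}

```text
time: 30.4
position: [0.6368, -0.1454, 0.0438]
tool_rot: [2.523, 1.872, -0.0]
ft_force: [-0.1, 0.5, 0.5]
grip_width: 0.649
grip_force: 0.0
```

Call:
{"name": "step_arm", "arguments": {"commands": [{"travel":[0,0,-0.02],"turn":[0,0,0]},{"travel":[0,0,-0.05],"turn":[0,0,0]},{"travel":[0,0,-0.09],"turn":[0,0,0]},{"travel":[0,0,-0.13],"turn":[0,0,0]},{"travel":[0,0,-0.15],"turn":[0,0,0]}]}}

```text
time: 30.9
position: [0.6384, -0.1453, 0.1981]
tool_rot: [2.519, 1.87, 0.005]
ft_force: [0.5, -0.5, 0.5]
grip_width: 0.702
grip_force: 0.0
```

Call:
{"name": "step_arm", "arguments": {"commands": [{"travel":[-0.04,-0.01,0],"turn":[0,0,0]},{"travel":[-0.08,-0.02,0],"turn":[0,0,0]},{"travel":[-0.12,-0.03,0],"turn":[0,0,0]},{"travel":[-0.16,-0.04,0],"turn":[0,0,0]},{"travel":[-0.2,-0.05,0],"turn":[0,0,0]}]}}

```text
time: 31.4
position: [0.53, -0.3236, 0.1939]
tool_rot: [2.522, 1.872, -0.0]
ft_force: [0.4, 0.1, -0.4]
grip_width: 0.702
grip_force: 0.0
```

Run:
```python
from look import *
s=ctrl.get_state();sc=ctrl.get_image('scene');a=ctrl.get_image('side');print(s['time'],s['position'])
for n,v,L,S in(('scene',sc,(388,205),(312,258)),('side',a,(357,170),(385,242))):
    for q,uv in(('L',L),('S',S)):print(n,q,circ(n,near(blobs(v,'grey',500),uv),.0425))
cv2.imwrite('pics/c12.png',cv2.hconcat([cv2.resize(sc[130:330,200:400],(390,390)),cv2.resize(a[115:315,240:440],(390,390))])[:,:,::-1])
```

```text
31.4 [ 0.53   -0.3236  0.1939]
scene L (array([0.6429, 0.1227]), np.float64(0.07767710092495175), np.float64(0.0007832142845013573))
scene S (array([ 0.638 , -0.1449]), np.float64(0.06320581311710757), np.float64(0.0005330230670239564))
side L (array([0., 0.]), np.float64(0.0), np.float64(nan))
side S (array([0., 0.]), np.float64(0.0), np.float64(nan))
  return _methods._mean(a, axis=axis, dtype=dtype,
  ret = ret.dtype.type(ret / rcount)
```

View pics/c12.png

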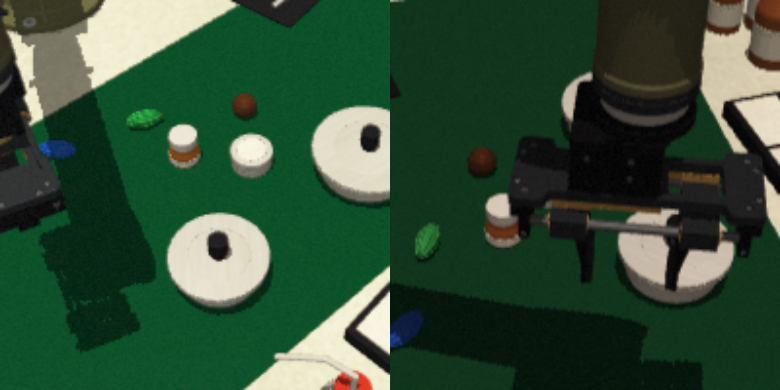

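The scene crop shows both dishes closed. The covers lie level and concentric: the small one at (0.638, −0.145) over a dish centred at (0.637, −0.145). The stone, jar and tin are in place, and the robot is clear. Handing in.

```bash
python3 -c "
from bench import ctrl
print(ctrl.close_job())"
```

```text
the job is handed in; nothing more can be done
None
```

The job is handed in at about 31 s of robot time: the long pod is in the larger dish and the short pod in the smaller one, each closed with its own cover lying level over the rim, and the stone, jar and tin look unmoved in the last pictures.

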